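# Clear the toy case and hold its lid open

## Robot

A 7-joint arm with a two-finger parallel gripper is mounted at the origin on the work surface. World frame = base frame: x ahead of the robot, y to its left, z up, the work surface at z = 0. Lengths are in m, angles in rad, forces in N, time in s.
With the tool pointing down it reaches from about 0.4 to 0.85 m from the base axis. Payload 10.4 kg.
Tool frame: the origin (TCP) lies midway between the tips of the shut fingers; the grasp point (between the pads) lies 19 mm behind it (r.grasp_offset is the distance from the TCP to the grasp point, in m); z points along the fingers, y is the line along which they close (so a half turn about z gives the same grasp; the last joint's range is limited). The gripper opens to 87 mm and grips with 3 to 60 N. Pads are 19 mm wide; open, the fingers measure 117 mm over their backs; the gripper's body (75 mm by 190 mm) begins 51 mm behind the grasp point.
Start: joints at [1.282, 0.332, -0.065, 1.46, 0.022, 1.35, -0.088], TCP at [0.164, -0.603, 0.223] pointing down, gripper open.
Joint ranges: [-2.6, 2.6], [-0.5, 2.12], [-1.47, 1.34], [0.16, 2.42], [-1.27, 4.41], [0.06, 2.06], [-2.6, 2.6]. Speed limits (rad/s): [2.22, 2.22, 2.79, 2.79, 3.14, 3.14, 3.14].

## Interface

Orientations are given as a unit quaternion [x, y, z, w].
In Python, from bench import r gives the robot as it stands.
- The arm moves only by the tool drive_tool, never from a script. Its argument "moves" is a list that holds one entry, the list of rows, each a list of 7 numbers: the shift along the tool's x, y, z in m, then the turn, a rotation vector about the tool's x, y, z in rad, then the opening, from 0 (shut) to 1 (fully open). In form: [[[tx, ty, tz, ax, ay, az, jaw], ...]]. A call has 1 to 10 rows; each row shifts and turns the commanded pose from where the row before left it, along the tool's axes as they then stand; what a row does not reach is not made up. A row lasts 1/10 s, in which the tool goes at most 50 mm and 8.59 degrees, less where a joint would pass 70% of its speed; a pose out of reach is approached as far as the arm can. A call is refused whole if a number of a shift passes 0.05 or a number of a turn 0.15, either way. A call with a gripper value outside its range is refused whole. The fingers move at their own pace and stop on an object; "squeeze" is the grip in N (left out, the last holds). Time passes only in rows, so rows that do not move let the fingers close. It gives the time, the measured TCP pose, the force, the opening and the grip force at its end, in the units of the state.
- r.read_state(): the state, without advancing time (a new reading comes with each control period).
- r.camera(name): name is "scene" or "top"; returns the picture (480x640x3 uint8, red, green, blue); there is no depth.
- r.camera_info(name): a dict with "mtx" (3x3 intrinsics, pixels), "rvec" (rotation vector, rad) and "tvec" (3), from world to camera coordinates, as OpenCV has them. Camera axes: x right, y down, z forward; pixel columns grow to the right and rows downward; lengths in m; the calibration is good to about 2 mm. A picture is of the moment at which its call begins. camera_info takes no time and is no camera call.
- r.close_job(): hands the job in; it is judged then, once.
Trained networks look in the newest picture that a camera, given by its name, has taken for a name from the list of things; names that differ only in an ending like _2 or _b are one class to them, and where a whole thing is asked for, a point or a joint stands for the part that bears it (a point fixed in the world has none). Each returns a list of dicts, best first, with "conf" (0 to 1); they miss things now and then, are a little off and sometimes report something else, mostly with a low value. They report only what shows in the picture. A call takes as long as a camera call. They do not tell look-alikes from the thing itself.
- r.find_in(camera, query): "bbox" ([left, top, right, bottom] in pixels, round what is visible of it).
- r.place_of(camera, query): "at" ([column, row] in pixels: a listed point, or the origin of a listed thing).
The state is a dict: "time": time; "joint_positions": joint angles; "joint_vel": joint speeds; "joint_torque": joint torques, N m; "ee_pos": TCP position; "eef_rot": TCP orientation; "ft_force": force on the tool from outside, world axes, zero at the start; "torque": the same for the moment, N m; "width": finger opening in m; "grip_force": force on a finger pad.
Only numpy, scipy, OpenCV 4.12 (cv2) and the standard library are available. Lean on these libraries where they do the work, as an engineer would, in place of code of your own. Each camera call takes 0.05 s, during which the arm holds its last target. There are 200 camera calls.

## Task

Two boxed toys were left on the shut lid of the counter case: move them onto the grey display step, upright and close beside the green box there, so that the three stand side by side in one neat straight row with gaps of no more than a centimetre. Then lift the lid by its red bar and hold it half open, at 45 degrees, for a colleague to restock the case: the lid falls shut by itself, so finish while still holding it there. Keep the boxes upright, and leave the green box, the marble jar and the toy car where they stand.

Things in the scene. Friction and masses are not known exactly. Their poses are not given: they have to be found in the camera images.
- case: Fixed white counter case, 180 mm deep (its x) by 260 mm wide (its y) by 90 mm high, orange strip on the front. Origin: centre of its underside. Its front faces its own -x, towards the robot. Its lid lies on top, so that the lid's upper face is at 102 mm when shut. It stands left or right of the robot's midline, the step on the other side.
- case_lid (a joint): Angle of the case's lid in rad: 0 shut, grows as its front edge rises, stop at 1.4 (0.785 = 45 degrees). Clear panel in a blue frame, 180 x 260 x 12 mm, about 350 g; it swings freely and falls shut when let go.
- lid_bar (a point): Middle of the lid's red pull bar: round, 12 mm thick, 140 mm long, parallel to the hinge (the case's y), on two arms 228 mm from the hinge, with a 42 mm wide gap between the bar and the lid's front edge. 96 mm above the counter when shut, nothing below it. It can be pinched from above with one finger in the gap; it can turn between the fingers as the lid swings.
- lid_hinge (a point): Middle of the lid's hinge line, along the far top edge of the case (90 mm above the counter), axis along the case's y. With the lid shut the bar's centre is 228 mm towards the case's -x and 6 mm above it.
- step: Fixed grey display step, 120 mm deep (its x) by 330 mm wide (its y) by 40 mm high, green strip on the front. Origin: centre of its underside. On its top the green box stands at one end and the marble jar at the other, either way round, 240 mm apart, with the free place between them.
- row_box_mid (a point): Centre of the green boxed toy that begins the row, loose, 50 mm deep (its x) by 70 mm wide (its y) by 80 mm high, standing on the step with its axes parallel to the step's. Leave it.
- orange_box_mid (a point): Centre of the orange boxed toy, loose, 50 mm deep (its x) by 70 mm wide (its y) by 80 mm high, about 200 g, origin half-way up, z up; starts standing on the case's lid, picture side to its own -x.
- yellow_box_mid (a point): Centre of the yellow boxed toy, loose, 50 mm deep (its x) by 70 mm wide (its y) by 80 mm high, about 200 g, origin half-way up, z up; starts standing on the case's lid, picture side to its own -x.
- orange_box: The orange boxed toy; origin at the centre of its underside.
- yellow_box: The yellow boxed toy; origin at the centre of its underside.
- marble_jar: Green glass jar with a red cap, 44 mm across, 70 mm high, loose, on the end of the step opposite to the green box; origin at its underside. Leave it.
- toy_car: Red toy car, 85 x 50 x 48 mm, loose on the counter near the middle, in front of the robot, nearer to it than the case and the step; origin at its underside. Leave it.
Things that resemble listed ones, but are neither listed nor needed, are in the scene too. Of the things like the orange_box, leave any that is blue or purple; of the rest the smaller one is meant.

How it is judged:
By the outcome, as a careful person would: the job done as asked, in the order asked, and still so for the second after the job is handed in, while the arm keeps its last pose, push and grip.
It also fails if it takes over 72 s, if anything falls off the work surface, if the arm or the gripper's body presses on something with over 40 N, if the wrist force passes 120 N, or if a joint passes its speed limit or range.

## Working session

There is one attempt and no reset: what is moved stays moved. The work goes in short steps, Python scripts to look and compute and a tool call to move; the robot and the scene stay as the last step left them, time stands still between calls to the robot, and variables do not carry over. Pictures are saved under pics/ and viewed, at most 10 in all, crops included, and the job is handed in when it is done.

Besides the shell and the picture viewer there is one more tool, called after "Call:" by a JSON object that holds its "name" and its "arguments", one argument or row to a line. drive_tool: Moves the arm, as the interface text tells. Its arguments: {"type":"object","properties":{"moves":{"type":"array"},"squeeze":{"type":"number"}},"required":["moves"]}

```bash
mkdir -p pics; ls
cat > h.py <<'E'
import numpy as np, cv2
from bench import r
from scipy.spatial.transform import Rotation as R
def ray(cam,px):
    i=r.camera_info(cam); K=np.array(i["mtx"],float); Rm=cv2.Rodrigues(np.array(i["rvec"],float))[0]; t=np.array(i["tvec"],float).ravel()
    d=Rm.T@np.linalg.inv(K)@np.array([px[0],px[1],1.]); return -Rm.T@t,d
def atz(cam,px,z):
    c,d=ray(cam,px); return c+d*(z-c[2])/d[2]
def proj(cam,P):
    i=r.camera_info(cam)
    return cv2.projectPoints(np.array(P,float).reshape(-1,3),np.array(i["rvec"],float),np.array(i["tvec"],float),np.array(i["mtx"],float),None)[0].reshape(-1,2)
def tri(a,b):
    (c1,d1),(c2,d2)=ray("scene",a),ray("top",b)
    s=np.linalg.lstsq(np.c_[d1,-d2],c2-c1,rcond=None)[0]
    p,q=c1+d1*s[0],c2+d2*s[1]; return (p+q)/2,np.linalg.norm(p-q)
def save(cam,n):
    im=r.camera(cam); cv2.imwrite(f"pics/{n}.png",im[:,:,::-1]); return im
E
python3 - <<'E'
from h import *
np.set_printoptions(precision=3,suppress=True)
s=r.read_state(); print(s["time"],s["ee_pos"],s["eef_rot"],s["width"],r.grasp_offset)
for c in("scene","top"):
    save(c,c+"0"); print(c, ray(c,(320,240)))
    for q in("orange_box_mid","yellow_box_mid","row_box_mid","lid_bar","lid_hinge","step","case","marble_jar","toy_car"):
        print(q,[(round(d["conf"],2),np.round(d["at"]).tolist()) for d in r.place_of(c,q)])
print(r.read_state()["time"])
E
```

```text
pics
0.0 [ 0.164 -0.603  0.222] [ 0.991  0.133 -0.    -0.001] 0.0870244438156027 0.0187
scene (array([0.966, 0.654, 1.023]), array([-0.398, -0.487, -0.778]))
orange_box_mid [(0.87, [426.0, 368.0]), (0.78, [381.0, 415.0]), (0.73, [461.0, 309.0]), (0.63, [341.0, 314.0])]
yellow_box_mid [(0.57, [308.0, 271.0])]
row_box_mid [(0.59, [209.0, 171.0])]
lid_bar [(0.83, [376.0, 276.0])]
lid_hinge [(0.66, [292.0, 318.0]), (0.48, [229.0, 214.0])]
step [(0.73, [232.0, 216.0]), (0.71, [207.0, 168.0])]
case []
marble_jar [(0.96, [246.0, 236.0])]
toy_car [(0.79, [326.0, 230.0]), (0.69, [340.0, 317.0])]
top (array([0.308, 0.085, 1.599]), array([ 0.132, -0.02 , -0.991]))
orange_box_mid [(0.85, [221.0, 200.0]), (0.73, [279.0, 210.0]), (0.68, [159.0, 240.0]), (0.62, [182.0, 307.0]), (0.57, [156.0, 196.0])]
yellow_box_mid [(0.65, [282.0, 204.0])]
row_box_mid [(0.56, [469.0, 212.0])]
lid_bar [(0.56, [245.0, 264.0])]
lid_hinge [(0.57, [259.0, 177.0])]
step [(0.56, [419.0, 210.0])]
case [(0.97, [255.0, 215.0])]
marble_jar [(0.63, [376.0, 202.0]), (0.56, [419.0, 209.0])]
toy_car [(0.93, [345.0, 286.0])]
1.0
```

View pics/scene0.png

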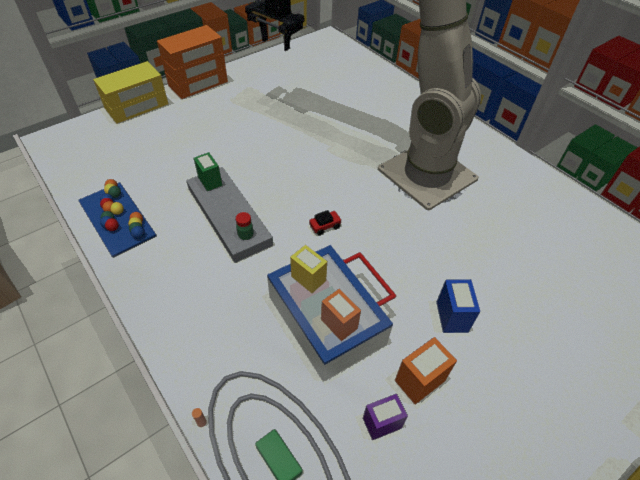

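View pics/top0.png

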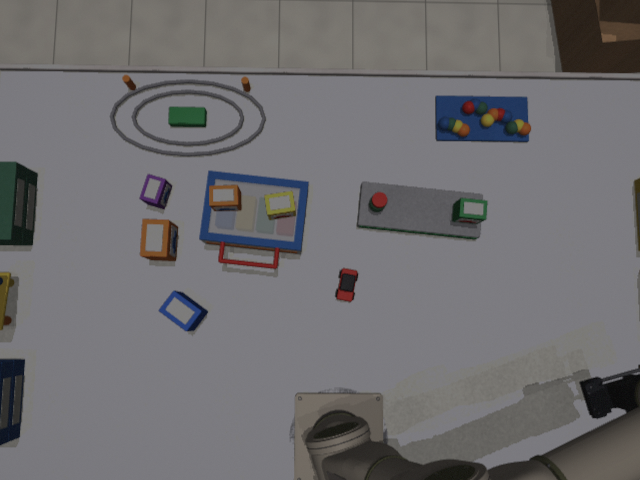

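The top view shows the case at (255,212) with the small orange box (225,197) and the yellow box (281,204) on its lid. The step is at (420,210), with the jar (379,201) at its left end and the green box (470,210) at its right end. The car is at (346,285).

Candidates for orange_box in the top view: on-lid orange (225,197), bigger orange on the counter (159,240), purple (156,190) and blue (183,310). Leaving blue and purple and taking the smaller of the rest gives the one on the lid. I'll check its size and crop it.

```bash
cat > seg.py <<'E'
from h import *
from scipy.optimize import minimize
HS={"orange":((5,110,90),(17,255,255)),"yellow":((22,110,90),(34,255,255)),"green":((55,90,20),(90,255,255)),"blue":((105,120,50),(125,255,255)),"grey":((0,0,60),(179,40,150))}
def mask(im,col,px,rad,largest=True):
    h=cv2.cvtColor(im,cv2.COLOR_RGB2HSV); m=cv2.inRange(h,HS[col][0],HS[col][1])
    z=np.zeros_like(m); cv2.circle(z,(int(px[0]),int(px[1])),rad,255,-1); m&=z
    m=cv2.morphologyEx(m,cv2.MORPH_OPEN,np.ones((2,2),np.uint8))
    n,l,st,_=cv2.connectedComponentsWithStats(m)
    m=(l==1+np.argmax(st[1:,4])) if largest else m>0
    return cv2.convexHull(np.argwhere(m)[:,::-1].astype(np.int32)),m
def corners(p,dims,z):
    c,s=np.cos(p[2]),np.sin(p[2]); P=[]
    for a in(-.5,.5):
        for b in(-.5,.5):
            for k in(0,1): x,y=a*dims[0],b*dims[1]; P.append((p[0]+c*x-s*y,p[1]+s*x+c*y,z+k*dims[2]))
    return np.array(P)
def fit(hulls,p0,dims,z):
    # hulls: {cam:hull}; maximise overlap of hulls
    def cost(p):
        P=corners(p,dims,z); e=0
        for c,h in hulls.items():
            q=cv2.convexHull(proj(c,P).astype(np.float32)); h2=h.astype(np.float32)
            i=cv2.intersectConvexConvex(q,h2)[0]; a,b=cv2.contourArea(q),cv2.contourArea(h2); e+=1-i/(a+b-i)
        return e
    best=None
    for y in(-.3,0,.3):
        x0=np.array([p0[0],p0[1],p0[2]+y]); o=minimize(cost,x0,method="Nelder-Mead",options=dict(initial_simplex=x0+np.array([[0,0,0],[.015,0,0],[0,.015,0],[0,0,.15]]),xatol=1e-4,fatol=1e-5))
        if best is None or o.fun<best.fun: best=o
    return best.x,best.fun/len(hulls)
E
python3 - <<'E'
from seg import *
np.set_printoptions(precision=3,suppress=True)
ims={c:r.camera(c) for c in("scene","top")}
B=(.05,.07,.08)
def go(name,col,px,rad,dims,z):
    hs={}
    for c in px: hs[c],_=mask(ims[c],col,px[c],rad[c]); print(name,c,cv2.boundingRect(hs[c]))
    p0=atz("top",px["top"],z+dims[2])
    for sub in (hs,)+tuple({c:hs[c]} for c in hs): print("  ",*fit(sub,(p0[0],p0[1],0),dims,z),list(sub))
go("orange","orange",dict(scene=(341,314),top=(225,197)),dict(scene=35,top=24),B,.102)
go("big","orange",dict(scene=(426,368),top=(159,240)),dict(scene=45,top=30),B,0)
go("yellow","yellow",dict(scene=(308,270),top=(281,204)),dict(scene=35,top=24),B,.102)
go("green","green",dict(scene=(208,172),top=(470,210)),dict(scene=35,top=25),B,.04)
go("lid","blue",dict(scene=(330,300),top=(255,212)),dict(scene=80,top=65),(.18,.26,.012),.09)
go("step","grey",dict(scene=(230,212),top=(420,210)),dict(scene=70,top=75),(.12,.33,.04),0)
for q,z,a,b in(("jar",0.08,(246,230),(378,201)),("bar",.096,(376,276),(248,264)),("car",.03,(326,222),(346,285))): print(q,tri(a,b),atz("top",b,z))
im=ims["top"][150:300,120:400]; cv2.imwrite("pics/crop.png",cv2.resize(im,None,fx=2.8,fy=2.8,interpolation=2)[:,:,::-1])
E
```

```text
orange scene (323, 290, 39, 51)
orange top (210, 186, 29, 21)
   [ 0.605  0.293 -0.071] 0.22156952257229756 ['scene', 'top']
   [ 0.605  0.293 -0.069] 0.09952018165083598 ['scene']
   [0.608 0.294 0.265] 0.338785639990029 ['top']
big scene (404, 339, 54, 50)
big top (141, 220, 29, 38)
   [0.483 0.467 1.339] 0.4483548622800018 ['scene', 'top']
   [0.482 0.465 0.116] 0.22704945769505758 ['scene']
   [0.517 0.488 1.576] 0.21798610755198156 ['top']
yellow scene (292, 247, 36, 47)
yellow top (266, 193, 30, 23)Traceback (most recent call last):
  File "<stdin>", line 12, in <module>
  File "<stdin>", line 9, in go
  File "seg.py", line 27, in fit
    x0=np.array([p0[0],p0[1],p0[2]+y]); o=minimize(cost,x0,method="Nelder-Mead",options=dict(initial_simplex=x0+np.array([[0,0,0],[.015,0,0],[0,.015,0],[0,0,.15]]),xatol=1e-4,fatol=1e-5))
                                          ~~~~~~~~^^^^^^^^^^^^^^^^^^^^^^^^^^^^^^^^^^^^^^^^^^^^^^^^^^^^^^^^^^^^^^^^^^^^^^^^^^^^^^^^^^^^^^^^^^^^^^^^^^^^^^^^^^^^^^^^^^^^^^^^^^^^^^^^^^^^^^^^^
    res = _minimize_neldermead(fun, x0, args, callback, bounds=bounds,
                               **options)
    fxr = func(xr)
    fx = function(np.copy(x), *(wrapper_args + args))
  File "seg.py", line 22, in cost
    q=cv2.convexHull(proj(c,P).astype(np.float32)); h2=h.astype(np.float32)
                     ~~~~^^^^^
  File "h.py", line 10, in proj
    i=r.camera_info(cam)
ValueError: time passes only in moves, steps and waits
```

```bash
python3 - <<'E'
s=open('h.py').read()
s=s.replace("def ray(cam","_c={}\ndef info(cam):\n    if cam not in _c: _c[cam]=r.camera_info(cam)\n    return _c[cam]\ndef ray(cam",1).replace("i=r.camera_info(cam)","i=info(cam)")
open('h.py','w').write(s)
s=open('seg.py').read()
a=s.index("            q=cv2.convexHull"); b=s.index("        return e")
s=s[:a]+'''            S=6; o,_m=T[c]
            q=np.zeros_like(_m); cv2.fillConvexPoly(q,cv2.convexHull(np.round((proj(c,P)+.5-o)*S).astype(np.int32)),1)
            e+=1-(q&_m).sum()/(q|_m).sum()
'''+s[b:]
s=s.replace("    def cost(p):",'''    T={}
    for c,h in hulls.items():
        x,y,w,hh=cv2.boundingRect(h); o=np.array([x-15,y-15]); m=np.zeros(((hh+30)*6,(w+30)*6),np.uint8)
        pts=np.concatenate([h.reshape(-1,2)+d for d in((0,0),(1,0),(0,1),(1,1))])
        cv2.fillConvexPoly(m,cv2.convexHull(((pts-o)*6).astype(np.int32)),1); T[c]=(o,m)
    def cost(p):''',1)
s=s.replace('(5,110,90)','(4,110,40)').replace('(22,110,90)','(20,110,40)').replace("fatol=1e-5","fatol=1e-4")
open('seg.py','w').write(s)
E
cat > m1.py <<'E'
from seg import *
np.set_printoptions(precision=3,suppress=True)
ims={c:r.camera(c) for c in("scene","top")}
B=(.05,.07,.08)
def go(name,col,px,rad,dims,z):
    hs={}
    for c in px: hs[c],_=mask(ims[c],col,px[c],rad[c]); print(name,c,cv2.boundingRect(hs[c]))
    p0=atz("top",px["top"],z+dims[2])
    for sub in (hs,)+tuple({c:hs[c]} for c in hs): print("  ",*fit(sub,(p0[0],p0[1],0),dims,z),list(sub))
go("orange","orange",dict(scene=(341,314),top=(225,197)),dict(scene=35,top=24),B,.102)
go("yellow","yellow",dict(scene=(308,270),top=(281,204)),dict(scene=35,top=24),B,.102)
go("green","green",dict(scene=(208,172),top=(470,210)),dict(scene=35,top=25),B,.04)
go("lid","blue",dict(scene=(330,300),top=(255,212)),dict(scene=80,top=65),(.18,.26,.012),.09)
go("step","grey",dict(scene=(230,212),top=(420,210)),dict(scene=70,top=75),(.12,.33,.04),0)
for q,z,a,b in(("jar",0.08,(246,230),(378,201)),("bar",.096,(376,276),(248,264)),("car",.03,(326,222),(346,285))): print(q,tri(a,b),atz("top",b,z))
im=ims["top"][150:300,120:400]; cv2.imwrite("pics/crop.png",cv2.resize(im,None,fx=2.8,fy=2.8,interpolation=2)[:,:,::-1])
E
python3 m1.py
```

```text
orange scene (323, 290, 39, 51)
orange top (210, 186, 32, 25)
   [0.605 0.292 0.028] 0.07707128880028191 ['scene', 'top']
   [0.605 0.294 0.018] 0.040243807142299026 ['scene']
   [0.605 0.291 0.023] 0.09602259355142384 ['top']
yellow scene (292, 247, 36, 47)
yellow top (266, 193, 31, 27)
   [0.589 0.154 0.177] 0.07093665642351527 ['scene', 'top']
   [0.588 0.157 0.155] 0.03200242508227957 ['scene']
   [0.587 0.153 0.167] 0.06465960888104694 ['top']
green scene (195, 154, 28, 38)
green top (454, 199, 34, 23)
   [ 0.59  -0.337 -0.107] 0.11054428061667415 ['scene', 'top']
   [ 0.592 -0.333 -0.118] 0.02909237655000363 ['scene']
   [ 0.59  -0.339  0.007] 0.13342878570941574 ['top']
lid scene (299, 247, 94, 117)
lid top (201, 172, 108, 79)
   [ 0.582  0.223 -0.102] 0.10729418782611722 ['scene', 'top']
   [ 0.584  0.226 -0.102] 0.17795623456185594 ['scene']
   [ 0.581  0.222 -0.102] 0.004445066676000087 ['top']
step scene (187, 168, 87, 88)
step top (347, 137, 149, 149)
   [ 0.6   -0.233 -0.083] 0.37246465497047504 ['scene', 'top']
   [ 0.6   -0.231 -0.091] 0.06874369489171595 ['scene']
   [ 0.64  -0.249 -0.738] 0.6750091618890262 ['top']
jar (array([ 0.616, -0.097,  0.061]), np.float64(0.006811362073289164)) [ 0.614 -0.097  0.08 ]
bar (array([0.446, 0.238, 0.088]), np.float64(0.0006209245333501551)) [0.445 0.238 0.096]
car (array([ 0.398, -0.017,  0.019]), np.float64(0.0007282948188471272)) [ 0.397 -0.016  0.03 ]
```

View pics/crop.png

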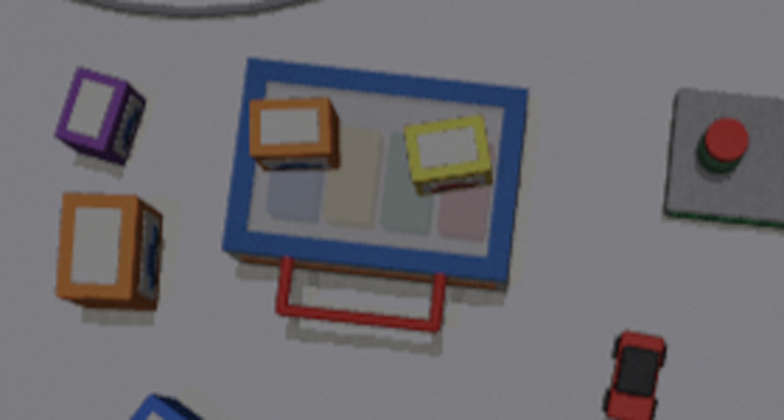

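The crop confirms it: the orange on the lid at about (293,130) in the crop is clearly smaller than the one on the counter at (100,250). The yellow box stands at (447,155), and the red bar at (360,318) is clear. The fits agree with the given sizes: bar from hinge (0.444,0.236) against measured (0.445,0.238), and jar–green distance 0.239 m. I'll close along the box depth, so the fingers stay out of the row gaps.

Call:
{"name": "drive_tool", "arguments": {
  "moves": [
    [[0,0,-0.014,0,0,-0.148,1],[0,0,-0.014,0,0,-0.148,1],[0,0,-0.014,0,0,-0.148,1],[0,0,-0.014,0,0,-0.148,1],[0,0,-0.014,0,0,-0.148,1],[0,0,-0.014,0,0,-0.148,1],[0,0,-0.014,0,0,-0.148,1],[0,0,-0.014,0,0,-0.148,1],[0,0,-0.014,0,0,-0.148,1],[0,0,-0.014,0,0,-0.148,1]]
  ]
}}

```text
time: 2.2
ee_pos: [0.1642, -0.603, 0.3632]
eef_rot: [0.64, 0.768, -0.0, 0.0]
ft_force: [-0.7, 0.2, 0.2]
width: 0.0867
grip_force: 0.0
```

```bash
cat > go.py <<'E'
# usage: go.py x y z psi  -> tool-frame shift and turn (tool down, tool y along yaw psi)
import sys; from h import *
def rel(x,y,z,psi):
    s=r.read_state(); Rc=R.from_quat(s["eef_rot"])
    c,n=np.cos(psi),np.sin(psi); Rt=R.from_matrix(np.array([[-n,c,0],[c,n,0],[0,0,-1]]).T.reshape(3,3).T if False else np.column_stack([[-n,c,0],[c,n,0],[0,0,-1]]))
    p=np.array(s["ee_pos"])
    print("t",round(s["time"],2),"pos",p.round(4),"w",round(s["width"],4),"F",np.round(s["ft_force"],1),"j7",round(s["joint_positions"][6],2))
    d=np.array([x,y,z])-p
    print("shift now",Rc.inv().apply(d).round(4),"turn",(Rc.inv()*Rt).as_rotvec().round(4),"shift after turn",Rt.inv().apply(d).round(4))
if __name__=="__main__": rel(*map(float,sys.argv[1:]))
E
python3 go.py 0.45 -0.40 0.33 0.177; python3 go.py 0.589 0.154 0.33 0.177
```

```text
t 2.2 pos [ 0.1642 -0.603   0.3632] w 0.0867 F [-0.7  0.2  0.2] j7 1.36
shift now [0.1482 0.3177 0.0332] turn [0.     0.0001 0.0041] shift after turn [0.1495 0.3171 0.0332]
t 2.2 pos [ 0.1642 -0.603   0.3632] w 0.0867 F [-0.7  0.2  0.2] j7 1.36
shift now [0.6681 0.5542 0.0331] turn [0.     0.0001 0.0041] shift after turn [0.6704 0.5515 0.0332]
```

Call:
{"name": "drive_tool", "arguments": {
  "moves": [
    [[0.018,0.039,0,0,0,0,1],[0.018,0.039,0,0,0,0,1],[0.018,0.039,0,0,0,0,1],[0.018,0.039,0,0,0,0,1],[0.018,0.039,0,0,0,0,1],[0.018,0.039,0,0,0,0,1],[0.018,0.039,0,0,0,0,1],[0.018,0.039,0,0,0,0,1],[0.04,0.018,0,0,0,0,1],[0.04,0.018,0,0,0,0,1]]
  ]
}}

```text
time: 3.2
ee_pos: [0.4687, -0.3202, 0.362]
eef_rot: [0.642, 0.766, 0.0, -0.0]
ft_force: [0.9, -0.0, 0.2]
width: 0.0871
grip_force: 0.0
```

Call:
{"name": "drive_tool", "arguments": {
  "moves": [
    [[0.04,0.018,0,0,0,0,1],[0.04,0.018,0,0,0,0,1],[0.04,0.018,0,0,0,0,1],[0.04,0.018,0,0,0,0,1],[0.04,0.018,0,0,0,0,1],[0.04,0.018,0,0,0,0,1],[0.04,0.018,0,0,0,0,1],[0.04,0.018,0,0,0,0,1],[0.04,0.018,0,0,0,0,1],[0.04,0.018,0,0,0,0,1]]
  ]
}}

```text
time: 4.2
ee_pos: [0.5757, 0.1048, 0.3628]
eef_rot: [0.643, 0.766, 0.0, 0.0]
ft_force: [-0.2, -0.0, -0.1]
width: 0.0874
grip_force: 0.0
```

```bash
python3 go.py 0.589 0.1545 0.131 0.172
```

```text
t 4.2 pos [0.5757 0.1048 0.3628] w 0.0874 F [-0.2 -0.  -0.1] j7 -0.23
shift now [0.0467 0.0216 0.2318] turn [0.0005 0.0004 0.0023] shift after turn [0.0466 0.0216 0.2318]
```

Call:
{"name": "drive_tool", "arguments": {
  "moves": [
    [[0.023,0.011,0.03,0,0,0,1],[0.023,0.0105,0.04,0,0,0,1],[0,0,0.04,0,0,0,1],[0,0,0.02,0,0,0,1],[0,0,0,0,0,0,1]]
  ]
}}

```text
time: 4.7
ee_pos: [0.5873, 0.1517, 0.2294]
eef_rot: [0.643, 0.766, -0.002, -0.001]
ft_force: [-0.6, -0.4, 0.5]
width: 0.0871
grip_force: 0.0
```

```bash
python3 go.py 0.589 0.1545 0.131 0.172
```

```text
t 4.7 pos [0.5873 0.1517 0.2294] w 0.0871 F [-0.6 -0.4  0.5] j7 -0.34
shift now [0.0025 0.0027 0.0984] turn [-0.0051  0.0005  0.0032] shift after turn [0.0025 0.0022 0.0984]
```

Call:
{"name": "drive_tool", "arguments": {
  "moves": [
    [[0.0025,0.0025,0.03,0,0,0,1],[0,0,0.03,0,0,0,1],[0,0,0.025,0,0,0,1],[0,0,0.0135,0,0,0,1],[0,0,0,0,0,0,0.5],[0,0,0,0,0,0,0.3],[0,0,0,0,0,0,0],[0,0,0,0,0,0,0],[0,0,0,0,0,0,0],[0,0,0,0,0,0,0]]
  ],
  "squeeze": 15
}}

```text
time: 5.7
ee_pos: [0.5907, 0.1553, 0.1345]
eef_rot: [0.643, 0.766, 0.0, 0.0]
ft_force: [-2.9, -0.5, 3.1]
width: 0.05
grip_force: 15.0
```

```bash
python3 go.py 0.589 0.1545 0.131 0.172
```

```text
t 5.7 pos [0.5907 0.1553 0.1345] w 0.05 F [-2.9 -0.5  3.1] j7 -0.39
shift now [-0.0005 -0.0018  0.0035] turn [0.0003 0.0002 0.0029] shift after turn [-0.0005 -0.0018  0.0035]
```

Call:
{"name": "drive_tool", "arguments": {
  "moves": [
    [[0,0,-0.02,0,0,0,0],[0,0,-0.03,0,0,0,0],[0,0,-0.03,0,0,0,0],[0,0,-0.03,0,0,0,0],[0,0,-0.02,0,0,0.055,0],[0,0,0,0,0,0.055,0],[0,0,0,0,0,0.055,0],[0,0,0,0,0,0.055,0],[0,0,0,0,0,0.055,0]]
  ]
}}

```text
time: 6.6
ee_pos: [0.5905, 0.1552, 0.2637]
eef_rot: [0.742, 0.67, -0.0, -0.0]
ft_force: [-0.4, -0.3, -2.2]
width: 0.05
grip_force: 15.0
```

```bash
python3 go.py 0.5985 -0.260 0.2 -0.1
```

```text
t 6.6 pos [0.5905 0.1552 0.2637] w 0.05 F [-0.4 -0.3 -2.2] j7 -0.6
shift now [-0.4122  0.0504  0.0638] turn [-0.0006  0.0003 -0.0022] shift after turn [-0.4123  0.0495  0.0637]
```

Call:
{"name": "drive_tool", "arguments": {
  "moves": [
    [[-0.025,0.005,0,0,0,0,0],[-0.045,0.005,0,0,0,0,0],[-0.045,0.005,0,0,0,0,0],[-0.045,0.005,0,0,0,0,0],[-0.045,0.005,0,0,0,0,0],[-0.045,0.005,0,0,0,0,0],[-0.045,0.005,0,0,0,0,0],[-0.045,0.005,0,0,0,0,0],[-0.04,0.005,0,0,0,0,0],[-0.027,0.005,0,0,0,0,0]]
  ]
}}

```text
time: 7.6
ee_pos: [0.5987, -0.2587, 0.2634]
eef_rot: [0.743, 0.67, -0.001, -0.0]
ft_force: [-0.2, 0.4, -2.9]
width: 0.0501
grip_force: 15.0
```

Call:
{"name": "drive_tool", "arguments": {
  "moves": [
    [[0,0,0.02,0,0,0,0],[0,0,0.03,0,0,0,0],[0,0,0.02,0,0,0,0],[0,0,0,0,0,0,0],[0,0,0,0,0,0,0]]
  ]
}}

```text
time: 8.1
ee_pos: [0.5998, -0.2546, 0.1945]
eef_rot: [0.742, 0.671, -0.0, -0.0]
ft_force: [-0.4, -1.4, -1.5]
width: 0.0497
grip_force: 15.0
```

```bash
python3 go.py 0.5985 -0.260 0.0745 -0.1
cat > m2.py <<'E'
from seg import *
import sys
np.set_printoptions(precision=4,suppress=True)
im=save("scene",sys.argv[1]); s=r.read_state(); p=s["ee_pos"]; z=p[2]-.0325
ctr=proj("scene",[p[0],p[1],z+.04])[0]
h,m=mask(im,sys.argv[2],ctr,35); print(fit({"scene":h},(p[0],p[1],-.1),(.05,.07,.08),z),cv2.boundingRect(h))
x,y=ctr.astype(int); x0,y0=max(x-110,0),max(y-80,0)
cv2.imwrite(f"pics/{sys.argv[1]}c.png",cv2.resize(im[y0:y0+160,x0:x0+220],None,fx=3.4,fy=3.4,interpolation=2)[:,:,::-1])
E
python3 m2.py hov yellow
```

```text
t 8.1 pos [ 0.5998 -0.2546  0.1945] w 0.0497 F [-0.4 -1.4 -1.5] j7 0.07
shift now [-0.0055 -0.0008  0.12  ] turn [-0.0002 -0.0001  0.0001] shift after turn [-0.0055 -0.0008  0.12  ]
(array([ 0.599 , -0.2451, -0.2322]), np.float64(0.18459813310704332)) (204, 140, 25, 39)
```

View pics/hovc.png

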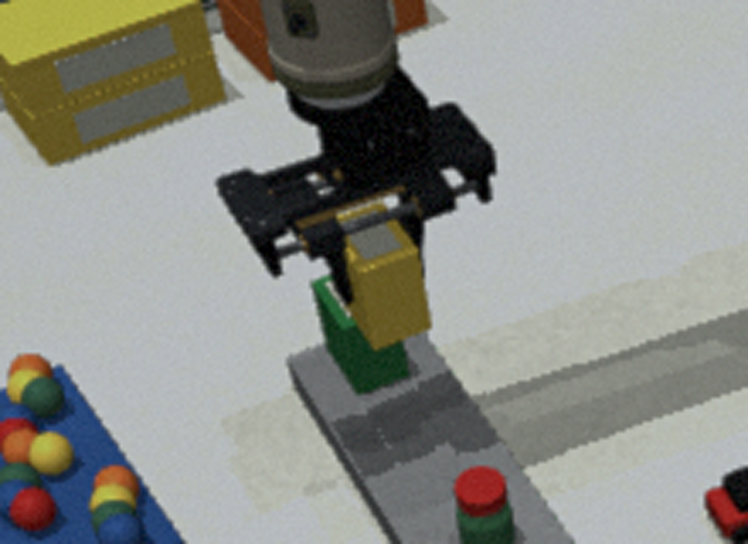

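The yellow box is held upright over the free place. The near-face bottom corners are at about (375,347) and (428,330) in the crop. From these I'll get its offset along the row in the hand, and also the green box's near-face foot corner at about (362,393)–(410,377).

Run:
```python
from h import *
p=np.array(r.read_state()["ee_pos"]); z=p[2]-.0325
x,y=proj("scene",[p[0],p[1],z+.04])[0].astype(int); o=np.array([max(x-110,0),max(y-80,0)])
psi=-.1; ex=np.array([np.cos(psi),np.sin(psi)]); ey=np.array([-np.sin(psi),np.cos(psi)])
def f(n,c,z,ref):
    q=atz("scene",o+np.array(c)/3.4-.35,z)[:2]-ref; print(n,"ex",round(q@ex,4),"ey",round(q@ey,4))
f("yel near far-x",(376,347),z,p[:2]); f("yel near -x",(429,330),z,p[:2])
g=np.array([.591,-.335]); f("green near far",(363,393),.04,g); f("green near -x",(410,377),.04,g)
```

```text
yel near far-x ex 0.022 ey 0.0312
yel near -x ex -0.0217 ey 0.0342
green near far ex 0.0202 ey 0.0299
green near -x ex -0.0231 ey 0.0323
```

Call:
{"name": "drive_tool", "arguments": {
  "moves": [
    [[-0.0062,-0.002,0.03,0,0,0,0],[0,0,0.03,0,0,0,0],[0,0,0.03,0,0,0,0],[0,0,0.015,0,0,0,0],[0,0,0.007,0,0,0,0],[0,0,0,0,0,0,0],[0,0,0,0,0,0,0]]
  ]
}}

```text
time: 8.85
ee_pos: [0.5982, -0.2609, 0.0838]
eef_rot: [0.742, 0.671, 0.001, 0.001]
ft_force: [0.7, -0.9, -1.5]
width: 0.0499
grip_force: 15.0
```

```bash
python3 go.py 0.5974 -0.2608 0.0725 -0.1
```

```text
t 8.85 pos [ 0.5982 -0.2609  0.0838] w 0.0499 F [ 0.7 -0.9 -1.5] j7 0.05
shift now [ 0.     -0.0009  0.0113] turn [0.0023 0.0007 0.0001] shift after turn [ 0.     -0.0008  0.0113]
```

Call:
{"name": "drive_tool", "arguments": {
  "moves": [
    [[0,-0.001,0.005,0,0,0,0],[0,0,0.004,0,0,0,0],[0,0,0,0,0,0,0],[0,0,0,0,0,0,0]]
  ]
}}

```text
time: 9.25
ee_pos: [0.5962, -0.2606, 0.0731]
eef_rot: [0.742, 0.671, -0.0, 0.0]
ft_force: [0.2, -0.2, -3.2]
width: 0.05
grip_force: 15.0
```

Call:
{"name": "drive_tool", "arguments": {
  "moves": [
    [[0,0.0008,0.002,0,0,0,0],[0,0,0.001,0,0,0,0],[0,0,0,0,0,0,0],[0,0,0,0,0,0,0]]
  ]
}}

```text
time: 9.65
ee_pos: [0.5967, -0.2608, 0.0722]
eef_rot: [0.742, 0.671, -0.001, 0.0]
ft_force: [-10.9, 2.9, 16.2]
width: 0.0498
grip_force: 15.0
```

Call:
{"name": "drive_tool", "arguments": {
  "moves": [
    [[0,0,-0.001,0,0,0,0.7],[0,0,0,0,0,0,0.9],[0,0,0,0,0,0,1],[0,0,0,0,0,0,1],[0,0,-0.02,0,0,0,1],[0,0,-0.03,0,0,0,1],[0,0,-0.04,0,0,0,1],[0,0,-0.05,0,0,0,1],[0.03,0,-0.05,0,0,0,1]]
  ]
}}

```text
time: 10.55
ee_pos: [0.5987, -0.2389, 0.2559]
eef_rot: [0.743, 0.669, -0.001, 0.001]
ft_force: [0.3, 0.4, -0.0]
width: 0.0871
grip_force: 0.0
```

```bash
python3 go.py 0.605 0.2925 0.26 0.023
```

```text
t 10.55 pos [ 0.5987 -0.2389  0.2559] w 0.0871 F [ 0.3  0.4 -0. ] j7 0.06
shift now [ 0.5291 -0.0498 -0.0052] turn [ 0.0003  0.002  -0.1287] shift after turn [ 0.5311  0.0186 -0.0041]
```

Call:
{"name": "drive_tool", "arguments": {
  "moves": [
    [[0.042,-0.005,-0.002,0,0,0,1],[0.045,-0.005,-0.002,0,0,0,1],[0.045,-0.005,0,0,0,0,1],[0.045,-0.005,0,0,0,0,1],[0.045,-0.005,0,0,0,0,1],[0.045,-0.005,0,0,0,0,1],[0.045,-0.005,0,0,0,0,1],[0.045,-0.005,0,0,0,0,1],[0.045,-0.005,0,0,0,0,1],[0.045,-0.005,0,0,0,0,1]]
  ]
}}

```text
time: 11.55
ee_pos: [0.5943, 0.2164, 0.2579]
eef_rot: [0.742, 0.671, 0.0, 0.0]
ft_force: [1.2, -0.7, -0.1]
width: 0.087
grip_force: 0.0
```

Call:
{"name": "drive_tool", "arguments": {
  "moves": [
    [[0.035,0,0,0,0,0,1],[0.025,0,0,0,0,-0.065,1],[0,0,0,0,0,-0.064,1],[0,0,0,0,0,0,1],[0,0,0,0,0,0,1]]
  ]
}}

```text
time: 12.05
ee_pos: [0.6007, 0.2738, 0.2577]
eef_rot: [0.698, 0.716, -0.0, 0.0]
ft_force: [0.6, -0.7, 0.1]
width: 0.087
grip_force: 0.0
```

```bash
python3 go.py 0.605 0.2925 0.135 0.023
cat > m3.py <<'E'
from seg import *
import sys
np.set_printoptions(precision=4,suppress=True)
ims={c:r.camera(c) for c in("scene","top")}
psi=-.1; ex=np.array([np.cos(psi),np.sin(psi)]); ey=np.array([-np.sin(psi),np.cos(psi)]); g=np.array([.591,-.335])
L=[("green",g),("yellow",np.array([.597,-.261]))]+([("orange",np.array(eval(sys.argv[2])))] if len(sys.argv)>2 else [])
for n,q in L:
    hs={c:mask(ims[c],n,proj(c,[*q,.08])[0],dict(scene=28,top=24)[c])[0] for c in ims}
    for c in hs:
        x,f=fit({c:hs[c]},(*q,-.1),(.05,.07,.08),.04); d=x[:2]-g; print(n,c,"ex",round(d@ex,4),"ey",round(d@ey,4),"yaw",round(x[2],3),"cost",round(f,3))
out=[]
for c in ims:
    x,y=proj(c,[.6,-.24,.08])[0].astype(int); out.append(cv2.resize(ims[c][y-50:y+50,x-65:x+65],(390*2//2,300),interpolation=2))
cv2.imwrite(f"pics/{sys.argv[1]}.png",np.hstack(out)[:,:,::-1])
E
python3 m3.py place1
```

```text
t 12.05 pos [0.6007 0.2738 0.2577] w 0.087 F [ 0.6 -0.7  0.1] j7 -0.68
shift now [0.0186 0.0048 0.1227] turn [-0.0001  0.0004  0.0034] shift after turn [0.0186 0.0048 0.1227]
green scene ex 0.0006 ey -0.0106 yaw -0.228 cost 0.272
green top ex 0.0014 ey -0.0083 yaw 0.035 cost 0.258
yellow scene ex -0.002 ey 0.0781 yaw -0.089 cost 0.02
yellow top ex -0.0046 ey 0.0709 yaw -0.067 cost 0.099
```

View pics/place1.png

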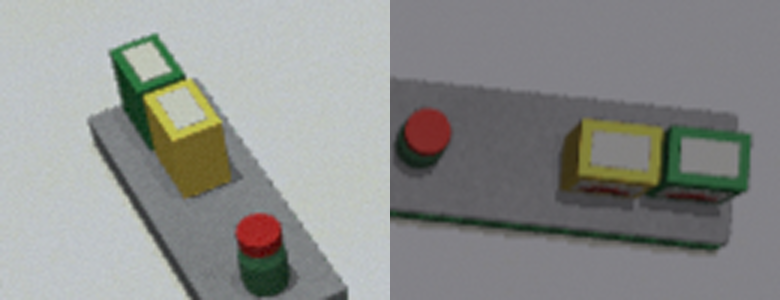

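The views show the yellow box upright beside the green one. In the right panel their tops are at (622,150) and (708,162), with a gap of about 2 camera pixels (≈5 mm), and they line up within about 1 mm. Next is the orange box.

Call:
{"name": "drive_tool", "arguments": {
  "moves": [
    [[0.019,0.005,0.02,0,0,0,1],[0,0,0.035,0,0,0,1],[0,0,0.035,0,0,0,1],[0,0,0.025,0,0,0,1],[0,0,0.007,0,0,0,1],[0,0,0,0,0,0,0.6],[0,0,0,0,0,0,0.3],[0,0,0,0,0,0,0],[0,0,0,0,0,0,0],[0,0,0,0,0,0,0]]
  ],
  "squeeze": 15
}}

```text
time: 13.15
ee_pos: [0.6051, 0.2937, 0.1367]
eef_rot: [0.697, 0.717, 0.0, 0.0]
ft_force: [0.0, 0.3, -0.8]
width: 0.0548
grip_force: 0.0
```

Call:
{"name": "drive_tool", "arguments": {
  "moves": [
    [[0,0,-0.01,0,0,0,0],[0,0,-0.03,0,0,0,0],[0,0,-0.03,0,0,0,0],[0,0,-0.03,0,0,0,0],[0,0,-0.03,0,0,0.06,0],[0,0,0,0,0,0.064,0],[0,0,0,0,0,0,0]]
  ]
}}

```text
time: 13.85
ee_pos: [0.605, 0.2939, 0.2673]
eef_rot: [0.74, 0.672, 0.001, 0.0]
ft_force: [0.4, -0.7, -2.5]
width: 0.0501
grip_force: 15.0
```

```bash
python3 go.py 0.6058 -0.180 0.26 -0.1
```

```text
t 13.85 pos [0.605  0.2939 0.2673] w 0.0501 F [ 0.4 -0.7 -2.5] j7 -0.82
shift now [-0.4716  0.0462  0.007 ] turn [ 0.0015 -0.0008  0.004 ] shift after turn [-0.4714  0.0481  0.0073]
```

Call:
{"name": "drive_tool", "arguments": {
  "moves": [
    [[-0.03,0.005,0,0,0,0.002,0],[-0.045,0.005,0,0,0,0.002,0],[-0.045,0.005,0,0,0,0,0],[-0.045,0.005,0,0,0,0,0],[-0.045,0.005,0,0,0,0,0],[-0.045,0.005,0,0,0,0,0],[-0.045,0.005,0,0,0,0,0],[-0.045,0.005,0,0,0,0,0],[-0.045,0.005,0,0,0,0,0],[-0.045,0.003,0,0,0,0,0]]
  ]
}}

```text
time: 14.85
ee_pos: [0.6091, -0.1459, 0.2653]
eef_rot: [0.74, 0.672, -0.0, -0.0]
ft_force: [0.8, 0.6, -1.9]
width: 0.0499
grip_force: 15.0
```

Call:
{"name": "drive_tool", "arguments": {
  "moves": [
    [[-0.03,0,0.02,0,0,0,0],[0,0,0.03,0,0,0,0],[0,0,0.03,0,0,0,0],[0,0,0,0,0,0,0],[0,0,0,0,0,0,0]]
  ]
}}

```text
time: 15.35
ee_pos: [0.6066, -0.1737, 0.1861]
eef_rot: [0.741, 0.672, -0.0, -0.001]
ft_force: [0.8, 0.9, -2.1]
width: 0.0502
grip_force: 15.0
```

```bash
python3 go.py 0.605 -0.1868 0.0745 -0.1;  python3 m2.py hov2 orange
```

```text
t 15.35 pos [ 0.6066 -0.1737  0.1861] w 0.0502 F [ 0.8  0.9 -2.1] j7 -0.06
shift now [-0.0133 -0.0002  0.1116] turn [-0.0012 -0.0003  0.0025] shift after turn [-0.0132 -0.0003  0.1116]
(array([ 0.6082, -0.1577, -0.2666]), np.float64(0.21497626490679633)) (218, 162, 26, 39)
```

View pics/hov2c.png

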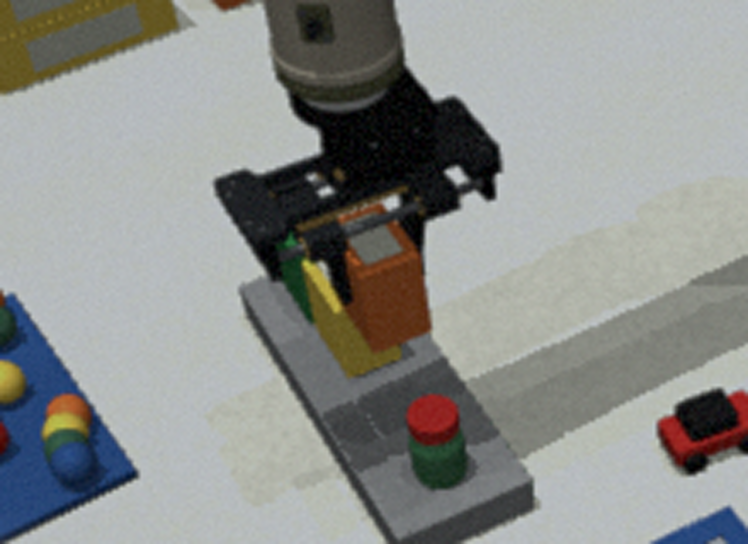

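The orange box is held upright. Its near-foot corners, about (376,347) and (430,331), match those of the yellow box in hand, so the in-hand offset and height are the same. I'll place it 75 mm further along the row from the yellow pose.

Call:
{"name": "drive_tool", "arguments": {
  "moves": [
    [[-0.0126,-0.0014,0.03,0,0,0.0025,0],[0,0,0.03,0,0,0,0],[0,0,0.03,0,0,0,0],[0,0,0.009,0,0,0,0],[0,0,0,0,0,0,0],[0,0,0,0,0,0,0]]
  ]
}}

```text
time: 16.0
ee_pos: [0.6056, -0.1863, 0.0892]
eef_rot: [0.742, 0.671, 0.001, 0.001]
ft_force: [0.2, -0.1, -1.7]
width: 0.0497
grip_force: 15.0
```

```bash
python3 go.py 0.604 -0.1862 0.0745 -0.1
```

```text
t 16.0 pos [ 0.6056 -0.1863  0.0892] w 0.0497 F [ 0.2 -0.1 -1.7] j7 -0.08
shift now [-0.0001 -0.0016  0.0147] turn [ 0.0028  0.0005 -0.001 ] shift after turn [-0.0001 -0.0016  0.0147]
```

Call:
{"name": "drive_tool", "arguments": {
  "moves": [
    [[0,-0.001,0.006,0,0,0,0],[0,0,0.004,0,0,0,0],[0,0,0.002,0,0,0,0],[0,0,0,0,0,0,0],[0,0,0,0,0,0,0]]
  ]
}}

```text
time: 16.5
ee_pos: [0.6038, -0.1862, 0.0769]
eef_rot: [0.742, 0.67, 0.0, 0.001]
ft_force: [-4.5, -0.1, 12.2]
width: 0.0495
grip_force: 15.0
```

Contact at 12 N. Release and withdraw towards the case.

Call:
{"name": "drive_tool", "arguments": {
  "moves": [
    [[0,0,0,0,0,0,0.7],[0,0,0,0,0,0,0.9],[0,0,0,0,0,0,1],[0,0,0,0,0,0,1],[0,0,-0.02,0,0,0,1],[0,0,-0.03,0,0,0,1],[0,0,-0.04,0,0,0,1],[0,0,-0.04,0,0,0,1],[0.03,-0.01,-0.03,0,0,0,1],[0.045,-0.02,0,0,0,0,1]]
  ]
}}

```text
time: 17.5
ee_pos: [0.5831, -0.1103, 0.2391]
eef_rot: [0.744, 0.669, 0.002, 0.003]
ft_force: [1.0, 1.4, -0.4]
width: 0.0868
grip_force: 0.0
```

Call:
{"name": "drive_tool", "arguments": {
  "moves": [
    [[0.045,-0.02,0,0,0,0,1],[0.045,-0.02,0,0,0,0,1],[0.045,-0.02,0,0,0,0,1],[0.045,-0.02,0,0,0,0,1],[0.045,-0.02,0,0,0,0,1],[0.045,-0.02,0,0,0,0,1],[0.03,-0.01,0,0,0,0,1],[0,0,0,0,0,0,1]]
  ]
}}

```text
time: 18.3
ee_pos: [0.4799, 0.2083, 0.2354]
eef_rot: [0.739, 0.673, 0.001, -0.0]
ft_force: [-0.4, 1.0, -0.3]
width: 0.0869
grip_force: 0.0
```

```bash
python3 go.py 0.4445 0.236 0.15 -0.102; python3 m3.py place2 "(.604,-.186)"
python3 - <<'E'
from h import *
im=r.camera("top"); h=cv2.cvtColor(im,cv2.COLOR_RGB2HSV)
m=cv2.inRange(h,(0,0,140),(179,45,255)); psi=-.1; g=np.array([.591,-.335])
ex=np.array([np.cos(psi),np.sin(psi)]); ey=np.array([-np.sin(psi),np.cos(psi)])
for k in range(3):
    c=proj("top",[*(g+ey*.0745*k),.12])[0].astype(int); z=np.zeros_like(m); cv2.circle(z,tuple(map(int,c)),13,255,-1)
    n,l,st,ce=cv2.connectedComponentsWithStats(m&z); j=1+np.argmax(st[1:,4]); q=atz("top",ce[j],.12)[:2]-g
    P=atz("top",ce[j],.12); print(k,"area",st[j,4],"ex",round(q@ex,4),"ey",round(q@ey,4),"yaw",cv2.minAreaRect(np.argwhere(l==j)[:,::-1].astype(np.float32)))
E
```

```text
t 18.3 pos [0.4799 0.2083 0.2354] w 0.0869 F [-0.4  1.  -0.3] j7 -0.7
shift now [ 0.0241 -0.0379  0.0854] turn [ 0.0003 -0.0017  0.0083] shift after turn [ 0.0239 -0.0381  0.0854]
green scene ex 0.001 ey -0.0109 yaw -0.228 cost 0.272
green top ex 0.0014 ey -0.0083 yaw 0.035 cost 0.258
yellow scene ex -0.0019 ey 0.0691 yaw -0.15 cost 0.241
yellow top ex -0.0037 ey 0.0714 yaw -0.056 cost 0.131
orange scene ex -0.0025 ey 0.1502 yaw -0.086 cost 0.054
orange top ex -0.0047 ey 0.1454 yaw -0.089 cost 0.078Traceback (most recent call last):
  File "<stdin>", line 7, in <module>
    return _wrapfunc(a, 'argmax', axis=axis, out=out, **kwds)
    return bound(*args, **kwds)
ValueError: attempt to get argmax of an empty sequence
```

View pics/place2.png

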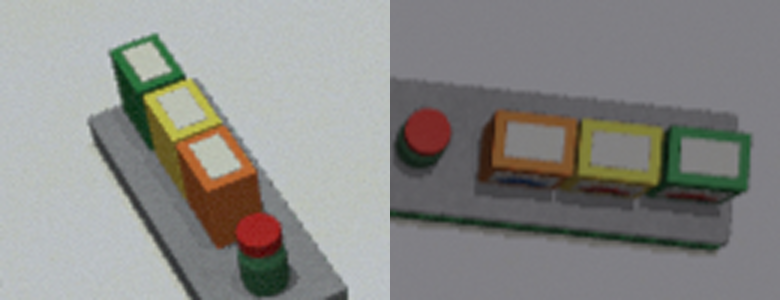

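The row stands neat and upright, with tops at (533,142), (620,150) and (708,160) in the right panel and small gaps. The jar is untouched. I'll check it with the label centroids.

```bash
cat > lab.py <<'E'
from h import *
psi=-.1; g=np.array([.591,-.335]); ex=np.array([np.cos(psi),np.sin(psi)]); ey=np.array([-np.sin(psi),np.cos(psi)])
for cam in("top","scene"):
    im=r.camera(cam); sat=(im.max(2).astype(int)-im.min(2)); val=im.min(2)
    for k in range(3):
        c=np.round(proj(cam,[*(g+ey*.0745*k),.12])[0]).astype(int)
        w=np.zeros(im.shape[:2],np.uint8); cv2.circle(w,tuple(map(int,c)),10,255,-1); ref=np.median(val[c[1]-2:c[1]+3,c[0]-2:c[0]+3])
        m=((val>.82*ref)&(sat<45)&(w>0)).astype(np.uint8)
        n,l,st,ce=cv2.connectedComponentsWithStats(m,connectivity=4); j=1+np.argmax(st[1:,4]); q=atz(cam,ce[j],.12)[:2]-g
        print(cam,k,"area",st[j,4],"ex",round(q@ex,4),"ey",round(q@ey,4))
E
python3 lab.py
```

```text
top 0 area 204 ex 0.0001 ey -0.0001
top 1 area 203 ex -0.0024 ey 0.0749
top 2 area 205 ex -0.0029 ey 0.1489
scene 0 area 111 ex 0.0016 ey -0.0035
scene 1 area 122 ex -0.0011 ey 0.0729
scene 2 area 133 ex -0.0018 ey 0.1462
```

Gaps come out at about 5–6 mm and 3–4 mm, with x alignment within about 2–3 mm. That's good. Next is the bar, with the opening at about 40 mm so the rear finger fits the gap.

Call:
{"name": "drive_tool", "arguments": {
  "moves": [
    [[0.008,-0.013,0.02,0,0,0.004,0.46],[0.008,-0.013,0.03,0,0,0.004,0.46],[0.008,-0.012,0.02,0,0,0,0.46],[0,0,0,0,0,0,0.46],[0,0,0,0,0,0,0.46],[0,0,0,0,0,0,0.46]]
  ]
}}

```text
time: 19.15
ee_pos: [0.4484, 0.2302, 0.1662]
eef_rot: [0.745, 0.667, 0.001, 0.0]
ft_force: [0.4, -0.1, -0.3]
width: 0.047
grip_force: 0.0
```

```bash
python3 go.py 0.4445 0.236 0.077 -0.102
```

```text
t 19.15 pos [0.4484 0.2302 0.1662] w 0.047 F [ 0.4 -0.1 -0.3] j7 -0.81
shift now [ 0.0052 -0.0046  0.0892] turn [ 0.0018 -0.0006 -0.0094] shift after turn [ 0.0053 -0.0044  0.0892]
```

Call:
{"name": "drive_tool", "arguments": {
  "moves": [
    [[0.005,-0.0045,0.02,0,0,-0.005,0.46],[0,0,0.02,0,0,0,0.46],[0,0,0.01,0,0,0,0.46],[0,0,0.01,0,0,0,0.46],[0,0,0.01,0,0,0,0.46],[0,0,0.01,0,0,0,0.46],[0,0,0.007,0,0,0,0.46],[0,0,0,0,0,0,0.46]]
  ]
}}

```text
time: 19.95
ee_pos: [0.4425, 0.2361, 0.077]
eef_rot: [0.743, 0.669, -0.001, -0.0]
ft_force: [0.4, -0.3, 0.1]
width: 0.0397
grip_force: 0.0
```

```bash
python3 go.py 0.4445 0.236 0.077 -0.102
```

```text
t 19.95 pos [0.4425 0.2361 0.077 ] w 0.0397 F [ 0.4 -0.3  0.1] j7 -0.9
shift now [0.0001 0.002  0.    ] turn [-0.0012  0.0006 -0.0024] shift after turn [0.0001 0.002  0.    ]
```

Call:
{"name": "drive_tool", "arguments": {
  "moves": [
    [[0,0.001,0,0,0,0,0.3],[0,0,0,0,0,0,0.2],[0,0,0,0,0,0,0],[0,0,0,0,0,0,0],[0,0,0,0,0,0,0],[0,0,0,0,0,0,0],[0,0,0,0,0,0,0],[0,0,0,0,0,0,0]]
  ],
  "squeeze": 30
}}

```text
time: 20.75
ee_pos: [0.4476, 0.2361, 0.0793]
eef_rot: [0.744, 0.669, 0.003, 0.002]
ft_force: [13.7, -0.3, -1.3]
width: 0.011
grip_force: 30.0
```

```bash
python3 go.py 0.4445 0.236 0.077 -0.102
python3 - <<'E'
import numpy as np
a0=np.arctan2(.006,.228); R=np.hypot(.006,.228)
p=None
for a in np.linspace(0,np.pi/4,13):
    q=R*np.array([-np.cos(a+a0),np.sin(a+a0)])
    if p is not None: print(round(np.degrees(a),1),"dy(+case x)",(q-p)[0].round(4),"up",(q-p)[1].round(4))
    p=q
E
```

```text
t 20.75 pos [0.4476 0.2361 0.0793] w 0.011 F [13.7 -0.3 -1.3] j7 -0.9
shift now [-0.0004 -0.0031  0.0022] turn [ 0.0066 -0.0022 -0.0043] shift after turn [-0.0004 -0.0031  0.0023]
3.7 dy(+case x) 0.0009 up 0.0149
7.5 dy(+case x) 0.0019 up 0.0148
11.2 dy(+case x) 0.0028 up 0.0147
15.0 dy(+case x) 0.0038 up 0.0144
18.7 dy(+case x) 0.0047 up 0.0142
22.5 dy(+case x) 0.0056 up 0.0138
26.2 dy(+case x) 0.0065 up 0.0134
30.0 dy(+case x) 0.0074 up 0.013
33.8 dy(+case x) 0.0082 up 0.0125
37.5 dy(+case x) 0.009 up 0.0119
41.2 dy(+case x) 0.0098 up 0.0113
45.0 dy(+case x) 0.0105 up 0.0106
```

Call:
{"name": "drive_tool", "arguments": {
  "moves": [
    [[0,0.004,0,0,0,0,0],[0,0.001,-0.015,0,0,0,0],[0,0.002,-0.015,0,0,0,0],[0,0.003,-0.0145,0,0,0,0],[0,0.004,-0.0145,0,0,0,0],[0,0.0045,-0.014,0,0,0,0],[0,0.0055,-0.014,0,0,0,0],[0,0,0,0,0,0,0],[0,0,0,0,0,0,0]]
  ]
}}

```text
time: 21.65
ee_pos: [0.4668, 0.2339, 0.1659]
eef_rot: [0.743, 0.669, -0.001, -0.0]
ft_force: [-8.2, 0.3, 2.0]
width: 0.0106
grip_force: 30.0
```

```bash
cat > ang.py <<'E'
from h import *
s=r.read_state(); p=np.array(s["ee_pos"]); ex=np.array([np.cos(.102),-np.sin(.102)])
dx=(p[:2]-[.4476,.2361])@ex; dz=p[2]-.0793
x,z=-.228+dx,.006+dz; R0=np.hypot(.228,.006)
print("t",s["time"],"dx",dx.round(4),"dz",dz.round(4),"radius",np.hypot(x,z).round(4),"of",R0.round(4),"angle",np.degrees(np.arctan2(z,-x)-np.arctan2(.006,.228)).round(1),"F",np.round(s["ft_force"],1),"w",round(s["width"],4))
E
python3 ang.py
```

```text
t 21.65 dx 0.0193 dz 0.0866 radius 0.2283 of 0.2281 angle 22.4 F [-8.2  0.3  2. ] w 0.0106
```

Call:
{"name": "drive_tool", "arguments": {
  "moves": [
    [[0,0.005,-0.0134,0,0,0,0],[0,0.007,-0.013,0,0,0,0],[0,0.008,-0.0125,0,0,0,0],[0,0.009,-0.0119,0,0,0,0],[0,0.0095,-0.0113,0,0,0,0],[0,0.01,-0.0106,0,0,0,0],[0,0,0,0,0,0,0],[0,0,0,0,0,0,0],[0,0,0,0,0,0,0]]
  ]
}}

```text
time: 22.55
ee_pos: [0.5159, 0.2289, 0.2393]
eef_rot: [0.743, 0.669, 0.0, 0.0]
ft_force: [-6.0, -0.4, 3.9]
width: 0.0109
grip_force: 30.0
```

```bash
python3 ang.py; python3 lab.py
python3 - <<'E'
from h import *
im=save("scene","end")
E
```

```text
t 22.55 dx 0.0687 dz 0.16 radius 0.2301 of 0.2281 angle 44.7 F [-6.  -0.4  3.9] w 0.0109
top 0 area 206 ex 0.0002 ey -0.0002
top 1 area 203 ex -0.0024 ey 0.0749
top 2 area 201 ex -0.0032 ey 0.1491
scene 0 area 111 ex 0.0016 ey -0.0035
scene 1 area 122 ex -0.0011 ey 0.0729
scene 2 area 134 ex -0.0019 ey 0.1463
```

View pics/end.png

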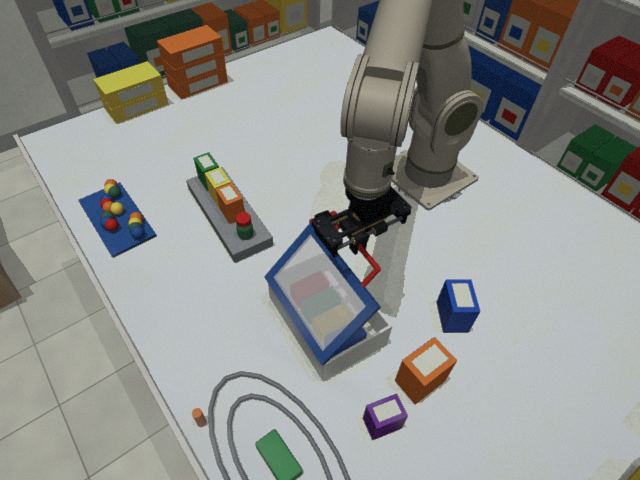

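The final view shows the lid half open at (320,290), held by its bar, and the row intact at (218,185). The angle works out at about 45° and the contact forces are small. The car, seen in place earlier, is hidden behind the gripper here.

```bash
python3 -c "
from bench import r
print([(d['conf'],d['at']) for d in (r.camera('top') is not None and r.place_of('top','toy_car'))], r.close_job())"
```

```text
the job is handed in; nothing more can be done
[(0.7, [343.2, 283.8])] None
```

The job is handed in: the yellow and orange boxes stand upright in a row with the green box on the step, with gaps of about 5 mm, and the arm is holding the lid at about 45°; the green box, jar and car were left where they stood.

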